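# Start a weighing run at the switch box

## Robot

A 6-joint arm with a two-finger parallel gripper is mounted at the origin on a cart in front of the work surface, level with it; the furniture and walls round the work are solid. World frame = base frame: x ahead of the robot, y to its left, z up, the work surface at z = 0. Lengths are in m, angles in rad, forces in N, time in s.
With the tool pointing down it reaches from about 0.35 to 0.725 m from the base axis. Payload 4.3 kg.
Tool frame: the origin (TCP) lies between the finger pads; the fingertips stand arm.tip_extent ahead of it and the grasp point (between the pads) lies 2 mm behind it (arm.tip_extent is the distance from the TCP to the fingertips, in m); z points along the fingers, y is the direction in which the jaws open and shut (so a half turn about z gives the same grasp; the last joint's range is limited). The gripper opens to 85 mm and grips with 20 to 120 N. Pads are 22 mm wide; open, the fingers measure 114 mm over their backs; the gripper's body (76 mm by 85 mm) begins 54 mm behind the grasp point. The pads swing forward as they close: fully open they stand 13 mm farther back than shut.
Start: joints at [1.012, 0.377, 0.081, 1.274, 0, 1.46], TCP at [0.249, 0.518, 0.248] pointing down, gripper open.
Joint ranges: [-2.72, 2.72], [-0.84, 1.66], [-1.02, 1.22], [-1.77, 2.12], [-1.37, 1.28], [-3.14, 3.14]. Speed limits (rad/s): [2.57, 2.57, 3.14, 3.14, 3.14, 3.14].

## Interface

Orientations are given as a rotation vector (axis times angle).
In Python, from bench import arm gives the robot as it stands.
- The arm moves only by the tool step_arm, never from a script. Its argument "steps" is a list of rows, each a list of 7 numbers: the shift along the tool's x, y, z in m, then the turn, a rotation vector about the tool's x, y, z in degrees, then the closure, from -1 (fully open) to 1 (shut). In form: [[tx, ty, tz, wx, wy, wz, grip], ...]. A call has 1 to 20 rows; each row shifts and turns the commanded pose from where the row before left it, along the tool's axes as they then stand; what a row does not reach is not made up. A row lasts 1/10 s, in which the tool goes at most 50 mm and 8.59 degrees, less where a joint would pass 70% of its speed; a pose out of reach is approached as far as the arm can. A call with a gripper value outside its range is refused whole. The fingers move at their own pace and stop on an object; the grip force is fixed at half the most. Time passes only in rows, so rows that do not move let the fingers close. It gives the time, the measured TCP pose, the force and the opening at its end, in the units of the state.
- arm.get_state(): the state, without advancing time (a new reading comes with each control period).
- arm.snapshot(name): name is "scene" or "top" or "wrist"; returns the picture (384x512x3 uint8, red, green, blue); there is no depth.
- arm.camera_params(name): a dict with "fx", "fy", "cx", "cy" (pixels), "camera_from_world" (4x4, takes a point from world to camera coordinates). Camera axes: x right, y down, z forward; pixel columns grow to the right and rows downward; lengths in m; the calibration is good to about 2 mm. A picture is of the moment at which its call begins: read the wrist's pose just before it. camera_params takes no time and is no camera call; for the wrist camera it gives the pose at the moment of the call.
- arm.finish_job(): hands the job in, once; it reports no verdict.
The state is a dict: "time": time; "qpos": joint angles; "joint_velocities": joint speeds; "joint_efforts": joint torques, N m; "eef_pos": TCP position; "tcp_rot": TCP orientation; "contact_force": force on the tool from outside, world axes, zero at the start; "wrist_torque": the same for the moment, N m; "opening": opening from 0.0 (shut) to 1.0 (fully open).
Only numpy, scipy, OpenCV 4.12 (cv2) and the standard library are available. Lean on these libraries where they do the work, as an engineer would, in place of code of your own. Each camera call takes 0.05 s, during which the arm holds its last target. There are 200 camera calls.

## Task

Start a weighing run with the closed fingertips on the grey switch box: first push the raised, black-marked end of the white rocker all the way down, then press the yellow button fully in (it stays down by itself), then press the green button fully in and let it spring back out. Do not press the red stop button, nor the yellow or green one before its turn. Push only: nothing is to be picked up, and the load cell, the two weights and the vial stay where they stand.

Things in the scene. Friction and masses are not known exactly. Their poses are not given: they have to be found in the camera images.
- switch_box: grey box with aluminium top, fixed to the bench, 100 (its x) x 300 (its y) x 40 mm high; origin at the centre of its underside, z up, -x side facing the robot, turned up to 0.35 rad. On top, along its y at -105, -35, 35 and 105 mm, x = 0, are four black plates, 64 x 54 x 4 mm, with the rocker and three buttons; which is at which place varies.
- rocker_on_end (a point): point to press on the rocker's 'on' face, marked with a black bar, 16 mm from the pivot toward the box's +x (away from the robot). Off, it is about 64 mm above the bench and the face slopes up 0.4 rad away from the pivot; fully on, the face is level, 58 mm above the bench. Turns with the rocker; its axes at joint 0 are the box's.
- rocker (a joint): angle of the white rocker, 50 mm long (box x), 27 mm wide (box y), its two faces a shallow V, between 4 mm cheeks whose tops are 56 mm above the bench: 0 to 0.05 off (as found), 0.4 fully on. Held by friction only (0.025 N m, some 2 N at the pressing point), it stays where it is left.
- yellow_top (a point): centre of the flat top of the yellow button: upright cylinder 32 mm across, top 63.5 mm above the bench when out, 56.5 mm when fully in; a steel collar round it (47 mm across, top 50 mm above the bench). The axes are the box's axes.
- yellow_button (a joint): how far the yellow button is pushed in (m): about 0 out, 0.007 fully in. Moves against friction of 3 N and stays where it is left, no spring.
- green_top (a point): centre of the flat top of the green button: same shape and heights as the yellow one. The axes are the box's axes.
- green_button (a joint): how far the green button is pushed in (m): 0 out, 0.007 fully in. Spring: 1 N to start, 4.5 N fully in; springs back out.
- red_top (a point): centre of the flat top of the red stop button: same shape, heights and spring as the green one; to be left alone.
- red_button (a joint): how far the red button is pushed in (m): 0 out, must stay so.
- load_cell_mid (a point): centre of the bright metal load cell, a bar that fits in 127 x 81 x 26 mm, lying loose behind the box; leave alone.
- brass_weight_mid (a point): centre of the brass weight, 38 mm across, 48 mm high, standing loose on the load cell (top 74 mm above the bench); leave alone.
- vial_mid (a point): centre of the brown vial with a white cap, 27 mm across, 58 mm high, standing loose on the bench in front of the box; leave alone.
- steel_weight_mid (a point): centre of the grey weight, 31 mm across, 40 mm high, standing loose on the bench in front of the box; leave alone.
There are look-alikes about, which are no part of the job. What is shaped like the part that bears brass_weight_mid but orange or turquoise is not meant.

How it is judged:
By the outcome, as a careful person would: the job done as asked, in the order asked, and still so for the second after the job is handed in, with the robot touching nothing.
It also fails if it takes over 42 s, if anything falls off the work surface, if the arm or the gripper's body presses on something with over 40 N, if the wrist force passes 120 N, or if a joint passes its speed limit or range.

## Working session

There is one attempt and no reset: what is moved stays moved. The work goes in short steps, Python scripts to look and compute and a tool call to move; the robot and the scene stay as the last step left them, time stands still between calls to the robot, and variables do not carry over. Pictures are saved under pics/ and viewed, about 8 in all and at most 12, crops included, and the job is handed in when it is done.

Besides the shell and the picture viewer there is one more tool, called after "Emit:" by a JSON object that holds its "method" and its "body", one argument or row to a line. step_arm: Moves the arm, as the interface text tells. Its arguments: {"type":"object","properties":{"steps":{"type":"array"}},"required":["steps"]}

```bash
mkdir -p pics; python3 - <<'E'
from bench import arm
import cv2,numpy as np
s=arm.get_state(); print(s, arm.tip_extent)
for n in("scene","top"):
    im=arm.snapshot(n); cv2.imwrite(f"pics/{n}0.png",im[:,:,::-1]); p=arm.camera_params(n); print(n,p)
E
```

```text
{'time': 0.0, 'qpos': array([1.01172841e+00, 3.78076764e-01, 7.96338979e-02, 1.27439014e+00,
       1.23832961e-05, 1.46049842e+00]), 'joint_velocities': array([-0.00130477, -0.00254553, -0.00058584, -0.0006571 , -0.00185596,
        0.00122429]), 'joint_efforts': array([ 2.88862129e-04, -4.63603628e+01,  2.69875610e+01,  2.09207204e-02,
       -1.26099253e-04,  9.63283469e-06]), 'eef_pos': array([0.24913071, 0.51754544, 0.24735611]), 'tcp_rot': array([-6.98874052e-01, -3.06217145e+00,  3.01465308e-03]), 'contact_force': array([ 0.21594339, -0.12685706,  0.07824471]), 'wrist_torque': array([ 0.07779366,  0.02279213, -0.03265924]), 'opening': 0.9991477032901086} 0.017
scene {'fx': 419.213805920295, 'fy': 419.213805920295, 'cx': 254.22977975809766, 'cy': 190.00772528599393, 'camera_from_world': array([[ 0.54318903, -0.83956125,  0.00908744, -0.3716865 ],
       [-0.46741763, -0.31137092, -0.8273868 ,  0.31933681],
       [ 0.69747146,  0.44517981, -0.56155899,  0.71615583],
       [ 0.        ,  0.        ,  0.        ,  1.        ]])}
top {'fx': 397.329414871552, 'fy': 397.329414871552, 'cx': 254.1061997424201, 'cy': 192.1674149978959, 'camera_from_world': array([[ 0.02677034, -0.99956937, -0.0120174 , -0.06161807],
       [-0.98840158, -0.02466972, -0.14984567,  0.57349536],
       [ 0.14948468,  0.01588944, -0.98863636,  0.84932473],
       [ 0.        ,  0.        ,  0.        ,  1.        ]])}
```

View pics/top0.png

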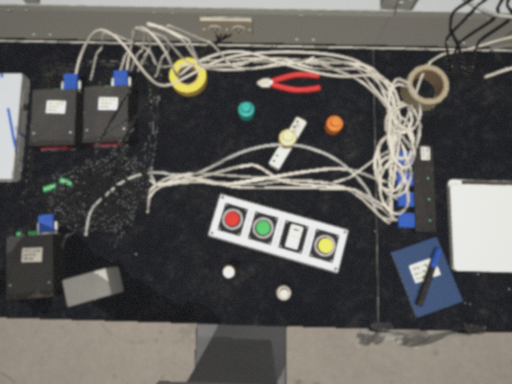

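View pics/scene0.png

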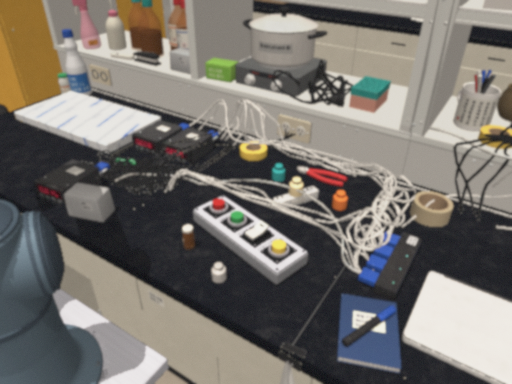

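The top view shows red (232,218), green (263,228), the rocker (295,236) and yellow (325,245) on the box. Look-alikes are the yellow tape roll (188,76), the orange (334,124) and turquoise (246,110) weights, and the green bits at (58,185), none of them on the grey box. I choose the four items on the box and measure them.

```bash
cat > h.py <<'E'
import cv2,numpy as np
def ray(p,u,v,z):
    M=p["camera_from_world"];R=M[:3,:3];c=-R.T@M[:3,3]
    d=R.T@np.array([(u-p["cx"])/p["fx"],(v-p["cy"])/p["fy"],1]);return c+d*(z-c[2])/d[2]
def proj(p,x):
    q=p["camera_from_world"]@np.append(x,1);return np.array([q[0]/q[2]*p["fx"]+p["cx"],q[1]/q[2]*p["fy"]+p["cy"]])
RNG={"red":[((0,130,90),(8,255,255)),((172,130,90),(180,255,255))],"green":[((50,90,50),(85,255,255))],"yellow":[((20,90,110),(35,255,255))]}
def blobs(im,box):
    hsv=cv2.cvtColor(im,cv2.COLOR_RGB2HSV);out={}
    for k,rs in RNG.items():
        m=sum(cv2.inRange(hsv,a,b) for a,b in rs); mm=np.zeros_like(m);x0,y0,x1,y1=box;mm[y0:y1,x0:x1]=m[y0:y1,x0:x1]
        n,l,st,c=cv2.connectedComponentsWithStats(mm)
        if n>1:
            i=1+st[1:,4].argmax();out[k]=(c[i],st[i])
    return out
E
python3 - <<'E'
from h import *
from bench import arm
for n,b in(("top",(200,190,355,275)),("scene",(190,190,310,285))):
    im=cv2.imread(f"pics/{n}0.png")[:,:,::-1].copy();p=arm.camera_params(n);P={}
    for k,(c,s) in blobs(im,b).items():
        P[k]=ray(p,*c,.0615);print(n,k,c.round(1),s,P[k].round(4))
    d=P["red"]-P["yellow"];L=np.hypot(*d[:2]);print("len",L,"yaw",np.arctan2(-d[0],d[1]),"rocker",P["yellow"]+d/3)
im=cv2.imread("pics/top0.png")[190:280,200:360];cv2.imwrite("pics/crop.png",cv2.resize(im,None,fx=4.5,fy=4.5,interpolation=cv2.INTER_CUBIC))
E
```

```text
top red [231.8 218.6] [225 212  14  14 158] [ 5.128e-01 -2.000e-04  6.150e-02]
top green [262.6 227.4] [256 221  14  14 160] [ 0.4952 -0.0675  0.0615]
top yellow [325.  245.1] [318 238  15  15 182] [ 0.4608 -0.2024  0.0615]
len 0.20883558998742582 yaw -0.251381365203776 rocker [ 0.4781518  -0.13501132  0.0615    ]
scene red [217.8 203.4] [213 198  11  11 102] [ 0.508  -0.0063  0.0615]
scene green [236.6 216.6] [231 212  12  10 104] [ 0.49   -0.0754  0.0615]
scene yellow [278.5 246.3] [272 240  15  14 167] [ 0.4545 -0.2103  0.0615]
len 0.21090002433096802 yaw -0.25643956388923705 rocker [ 0.4723629  -0.14232389  0.0615    ]
```

View pics/crop.png

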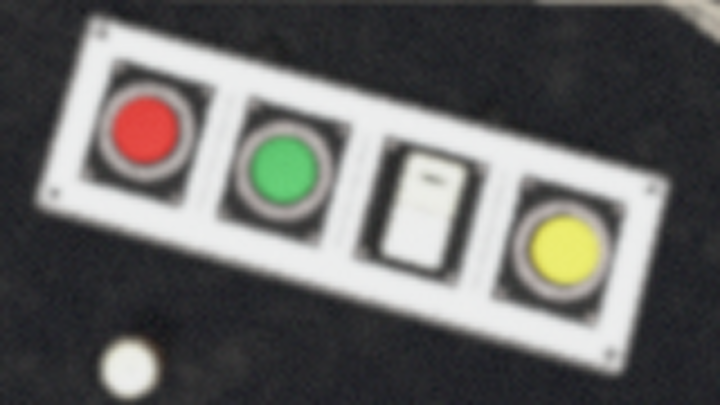

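The crop confirms the order, left to right: red, green, white rocker (black bar on the far end), yellow. I move above the rocker with the gripper shutting and tool x along box −x.

Emit:
{"method": "step_arm", "body": {
  "steps": [
    [0,0,0,0,0,-5.6,1],
    [0,0,0,0,0,-5.6,1],
    [-0.022,-0.032,0,0,0,0,1],
    [-0.022,-0.032,0,0,0,0,1],
    [-0.022,-0.032,0,0,0,0,1],
    [-0.022,-0.032,0,0,0,0,1],
    [-0.022,-0.032,0,0,0,0,1],
    [-0.022,-0.032,0,0,0,0,1],
    [-0.022,-0.032,0,0,0,0,1],
    [-0.022,-0.032,0,0,0,0,1],
    [-0.022,-0.032,0,0,0,0,1],
    [-0.022,-0.032,0,0,0,0,1],
    [-0.022,-0.032,0,0,0,0,1],
    [-0.022,-0.032,0,0,0,0,1],
    [-0.022,-0.032,0,0,0,0,1],
    [-0.022,-0.032,0,0,0,0,1],
    [-0.022,-0.032,0,0,0,0,1],
    [-0.022,-0.032,0,0,0,0,1],
    [-0.022,-0.032,0,0,0,0,1],
    [-0.022,-0.032,0,0,0,0,1]
  ]
}}

```text
time: 2.1
eef_pos: [0.4885, -0.1403, 0.2479]
tcp_rot: [-0.397, -3.116, -0.001]
contact_force: [-0.0, 0.9, -0.1]
opening: -0.001
```

```bash
cat > look.py <<'E'
import sys
from h import *
from bench import arm
from scipy.spatial.transform import Rotation as Ro
s=arm.get_state();p=arm.camera_params("wrist");im=arm.snapshot("wrist")
cv2.imwrite(f"pics/{sys.argv[1]}.png",cv2.resize(im[:,:,::-1],(768,576)))
R=Ro.from_rotvec(s["tcp_rot"]).as_matrix();print("t",s["time"],"tcp",s["eef_pos"].round(4),"open",s["opening"],"F",s["contact_force"].round(1));print("R",R.round(3).tolist())
M=p["camera_from_world"];print("cam",(-M[:3,:3].T@M[:3,3]).round(3))
for k,(c,st) in blobs(im,(0,0,512,384)).items(): print(k,c.round(1),st,ray(p,*c,.0625).round(4))
print("tip px",proj(p,s["eef_pos"]+R[:,2]*arm.tip_extent))
E
python3 look.py w1
```

```text
t 2.1 tcp [ 0.4885 -0.1403  0.2479] open -0.0010840036851067095 F [-0.   0.9 -0.1]
R [[-0.968, 0.251, -0.001], [0.251, 0.968, 0.001], [0.001, 0.0, -1.0]]
cam [ 0.407 -0.119  0.374]
red [371.1 167.7] [359 154  26  28 547] [ 0.5125 -0.0017  0.0625]
green [312.8 167.9] [301 155  25  27 527] [ 0.4952 -0.0695  0.0625]
yellow [449.5 325. ] [ 425  307   59   46 1301] [0.7836 0.085  0.0625]
tip px [254.5141156 248.4918147]
```

View pics/w1.png

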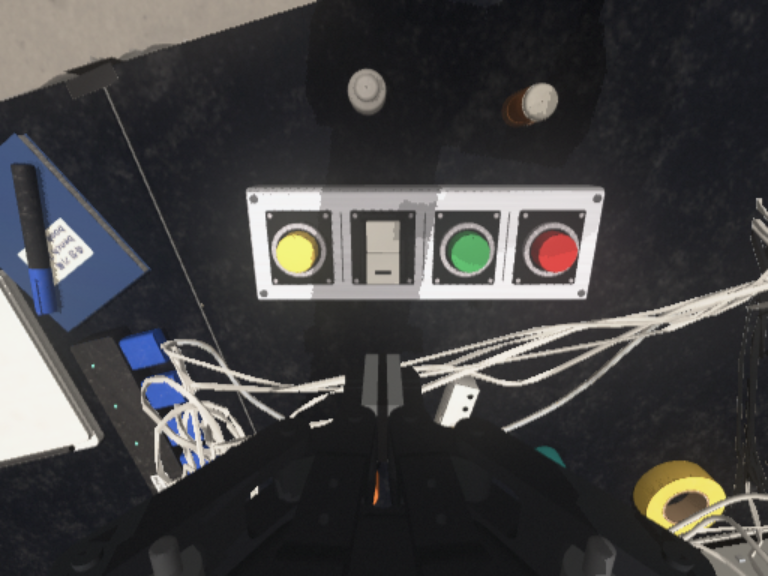

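The wrist view agrees with the top view: green at (469,252), red at (552,253), the rocker's black bar at (383,272), yellow at (295,252) in the enlarged picture. Next I press the rocker's on-end at about (0.494, −0.140).

Emit:
{"method": "step_arm", "body": {
  "steps": [
    [-0.006,0.002,0.03,0,0,0,1],
    [0,0,0.03,0,0,0,1],
    [0,0,0.03,0,0,0,1],
    [0,0,0.03,0,0,0,1],
    [0,0,0.03,0,0,0,1],
    [0,0,0.004,0,0,0,1],
    [0,0,0.004,0,0,0,1],
    [0,0,0.004,0,0,0,1],
    [0,0,0.004,0,0,0,1],
    [0,0,0.003,0,0,0,1],
    [0,0,0.003,0,0,0,1],
    [0,0,0,0,0,0,1],
    [0,0,0,0,0,0,1]
  ]
}}

```text
time: 3.45
eef_pos: [0.4948, -0.1383, 0.0764]
tcp_rot: [0.397, 3.116, 0.0]
contact_force: [0.3, -0.4, 0.2]
opening: 0.001
```

Emit:
{"method": "step_arm", "body": {
  "steps": [
    [0,0,0.001,0,0,0,1],
    [0,0,0.001,0,0,0,1],
    [0,0,0,0,0,0,1],
    [0,0,0,0,0,0,1]
  ]
}}

```text
time: 3.85
eef_pos: [0.4949, -0.1384, 0.075]
tcp_rot: [0.397, 3.116, -0.0]
contact_force: [-0.6, -0.3, 6.8]
opening: 0.003
```

Emit:
{"method": "step_arm", "body": {
  "steps": [
    [0,0,0.001,0,0,0,1],
    [0,0,0.001,0,0,0,1],
    [0,0,0,0,0,0,1],
    [0,0,0,0,0,0,1]
  ]
}}

```text
time: 4.25
eef_pos: [0.4949, -0.1384, 0.0748]
tcp_rot: [0.396, 3.115, -0.001]
contact_force: [-6.0, 2.3, 21.4]
opening: 0.004
```

Hard stop reached (21 N at tip height 58 mm). Lift and look.

Emit:
{"method": "step_arm", "body": {
  "steps": [
    [0,0,-0.01,0,0,0,1],
    [0,0,-0.03,0,0,0,1],
    [0,0,-0.03,0,0,0,1],
    [-0.03,0,-0.02,0,0,0,1],
    [-0.03,0,0,0,0,0,1],
    [0,0,0,0,0,0,1]
  ]
}}

```text
time: 4.85
eef_pos: [0.5563, -0.1546, 0.1629]
tcp_rot: [0.396, 3.113, -0.001]
contact_force: [-0.8, -0.2, -0.5]
opening: 0.001
```

```bash
sed -i 's/(0,0,512,384)/(0,0,512,240)/' look.py; python3 look.py w2
```

```text
t 4.85 tcp [ 0.5563 -0.1546  0.1629] open 0.0009885799422002623 F [-0.8 -0.2 -0.5]
R [[-0.968, 0.25, 0.004], [0.25, 0.968, -0.001], [-0.004, -0.0, -1.0]]
cam [ 0.474 -0.133  0.289]
red [421.7 107.4] [ 398   89   46   41 1393] [ 0.5119 -0.003   0.0625]
green [336.4 108.3] [ 315   89   42   41 1286] [ 0.4953 -0.0701  0.0625]
yellow [167.5 108.8] [ 147   89   43   41 1372] [ 0.4613 -0.2031  0.0625]
tip px [254.47577558 248.49924538]
```

View pics/w2.png

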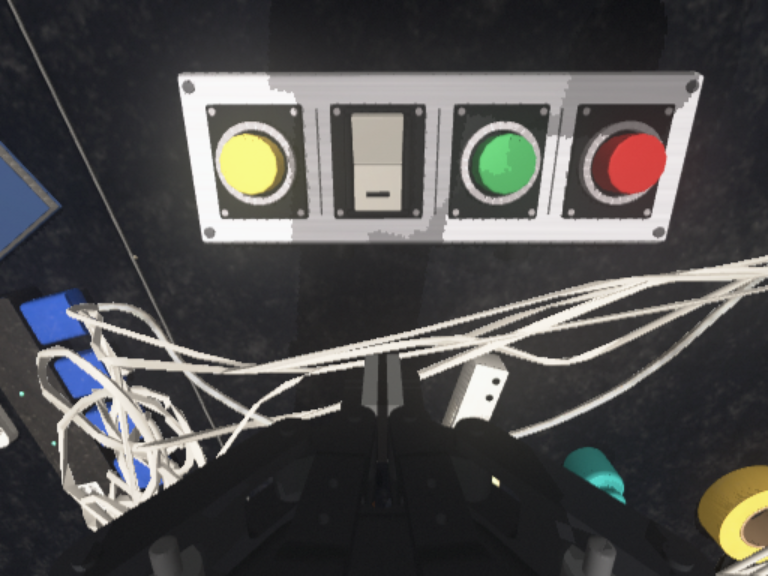

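The picture shows the rocker at (377,162) with its on-face now flat at (377,190). Yellow is at (251,163), world (0.461, −0.203). Now yellow.

Emit:
{"method": "step_arm", "body": {
  "steps": [
    [0.04,-0.0355,0,0,0,0,1],
    [0.04,-0.0355,0,0,0,0,1],
    [0,0,0.02,0,0,0,1],
    [0,0,0.02,0,0,0,1],
    [0,0,0.02,0,0,0,1],
    [0,0,0.005,0,0,0,1],
    [0,0,0.005,0,0,0,1],
    [0,0,0.005,0,0,0,1],
    [0,0,0.005,0,0,0,1],
    [0,0,0.003,0,0,0,1],
    [0,0,0.003,0,0,0,1],
    [0,0,0.003,0,0,0,1],
    [0,0,0.001,0,0,0,1],
    [0,0,0,0,0,0,1],
    [0,0,0,0,0,0,1]
  ]
}}

```text
time: 6.4
eef_pos: [0.4642, -0.199, 0.0734]
tcp_rot: [0.397, 3.115, -0.0]
contact_force: [-3.0, 1.8, 10.1]
opening: 0.004
```

Emit:
{"method": "step_arm", "body": {
  "steps": [
    [0,0,0.001,0,0,0,1],
    [0,0,0.001,0,0,0,1],
    [0,0,0,0,0,0,1],
    [0,0,0,0,0,0,1]
  ]
}}

```text
time: 6.8
eef_pos: [0.4643, -0.199, 0.0733]
tcp_rot: [0.396, 3.115, -0.001]
contact_force: [-7.5, 4.3, 26.5]
opening: -0.0
```

Hard stop (26 N, tip at 56.3 mm). Lift straight, back off and check before green.

Emit:
{"method": "step_arm", "body": {
  "steps": [
    [0,0,-0.01,0,0,0,1],
    [0,0,-0.03,0,0,0,1],
    [0,0,-0.03,0,0,0,1],
    [-0.04,0.035,-0.02,0,0,0,1],
    [-0.04,0.035,0,0,0,0,1],
    [0,0.03,0,0,0,0,1],
    [0,0,0,0,0,0,1]
  ]
}}

```text
time: 7.5
eef_pos: [0.5595, -0.1234, 0.1576]
tcp_rot: [0.39, 3.117, 0.002]
contact_force: [-0.3, -0.3, -0.0]
opening: 0.001
```

```bash
python3 look.py w3
```

```text
t 7.5 tcp [ 0.5595 -0.1234  0.1576] open 0.001024895817686671 F [-0.3 -0.3 -0. ]
R [[-0.969, 0.246, 0.001], [0.246, 0.969, 0.001], [-0.0, 0.001, -1.0]]
cam [ 0.478 -0.103  0.284]
red [386.4 115.1] [ 366   96   42   41 1335] [ 0.5124 -0.0022  0.0625]
green [299.7 115.8] [ 280   96   40   41 1277] [ 0.4958 -0.0697  0.0625]
yellow [131.3 114.6] [ 110   95   44   41 1376] [ 0.4617 -0.2002  0.0625]
tip px [254.46990475 248.47856318]
```

View pics/w3.png

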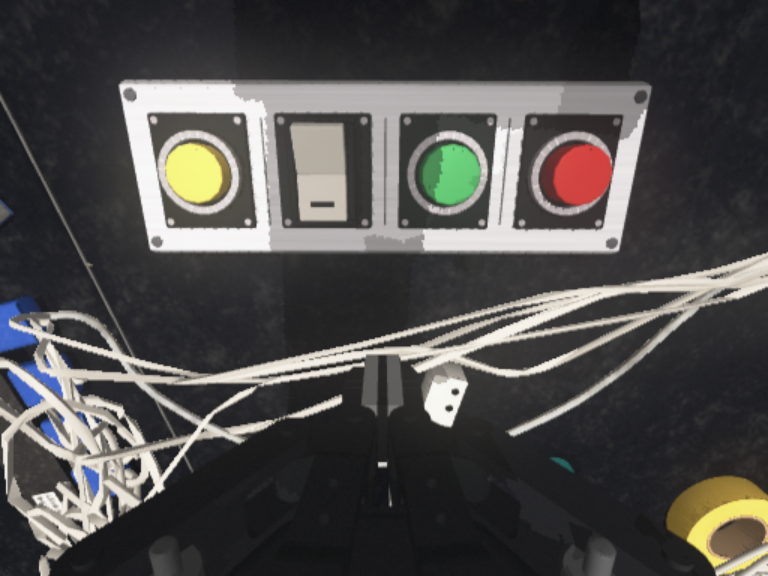

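Yellow at (195,173) now sits low in its collar, the rocker's on-face is level, and green (450,175) and red (576,175) are still out. Now green.

Emit:
{"method": "step_arm", "body": {
  "steps": [
    [0.038,0.0185,0,0,0,0,1],
    [0.038,0.0185,0,0,0,0,1],
    [0,0,0.02,0,0,0,1],
    [0,0,0.02,0,0,0,1],
    [0,0,0.02,0,0,0,1],
    [0,0,0.005,0,0,0,1],
    [0,0,0.005,0,0,0,1],
    [0,0,0.005,0,0,0,1],
    [0,0,0.003,0,0,0,1],
    [0,0,0.003,0,0,0,1],
    [0,0,0.003,0,0,0,1],
    [0,0,0.002,0,0,0,1],
    [0,0,0,0,0,0,1],
    [0,0,0,0,0,0,1]
  ]
}}

```text
time: 8.95
eef_pos: [0.4941, -0.0719, 0.0734]
tcp_rot: [0.397, 3.115, -0.001]
contact_force: [-4.4, -0.9, 12.3]
opening: -0.001
```

Emit:
{"method": "step_arm", "body": {
  "steps": [
    [0,0,0.001,0,0,0,1],
    [0,0,0.001,0,0,0,1],
    [0,0,0,0,0,0,1],
    [0,0,0,0,0,0,1]
  ]
}}

```text
time: 9.35
eef_pos: [0.4941, -0.0719, 0.073]
tcp_rot: [0.396, 3.114, -0.002]
contact_force: [-7.2, 0.8, 26.6]
opening: -0.002
```

Emit:
{"method": "step_arm", "body": {
  "steps": [
    [0,0,-0.01,0,0,0,1],
    [0,0,-0.03,0,0,0,1],
    [0,0,-0.03,0,0,0,1],
    [-0.035,-0.02,-0.02,0,0,0,1],
    [-0.035,-0.02,0,0,0,0,1],
    [0,0,0,0,0,0,1],
    [0,0,0,0,0,0,1]
  ]
}}

```text
time: 10.05
eef_pos: [0.5514, -0.128, 0.1594]
tcp_rot: [-0.398, -3.116, -0.001]
contact_force: [0.0, -0.6, -0.6]
opening: -0.001
```

```bash
python3 look.py w4
```

```text
t 10.05 tcp [ 0.5514 -0.128   0.1594] open -0.0006614458746362559 F [ 0.  -0.6 -0.6]
R [[-0.968, 0.251, -0.001], [0.251, 0.968, 0.001], [0.001, 0.001, -1.0]]
cam [ 0.47  -0.107  0.286]
red [391.8 122.7] [ 371  104   42   40 1284] [ 0.5122 -0.0022  0.0625]
green [306.3 123.8] [ 287  105   40   40 1216] [ 0.4955 -0.0697  0.0625]
yellow [140.7 123.5] [ 120  105   42   39 1296] [ 0.4614 -0.2005  0.0625]
tip px [254.4655124  248.49793827]
```

View pics/w4.png

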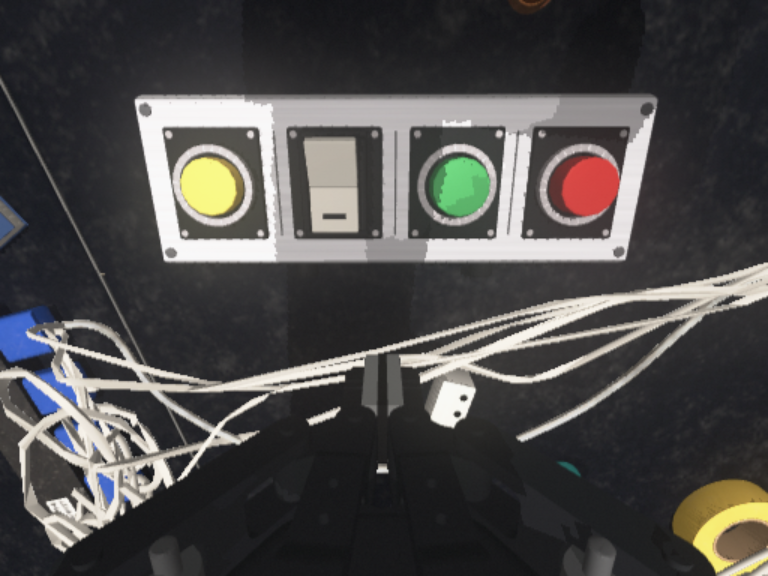

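Rocker on, yellow down, and green (461,187) sprung back out with red (588,187) untouched. One last scene check, then hand in.

```bash
python3 - <<'E'
from bench import arm
import cv2
im=arm.snapshot("scene")[:,:,::-1]
a=cv2.imread("pics/scene0.png")
f=lambda i:cv2.resize(i[140:300,160:360],(400,320))
cv2.imwrite("pics/s1.png",cv2.hconcat([f(a),f(im)]))
E
```

```text
(no output)
```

View pics/s1.png

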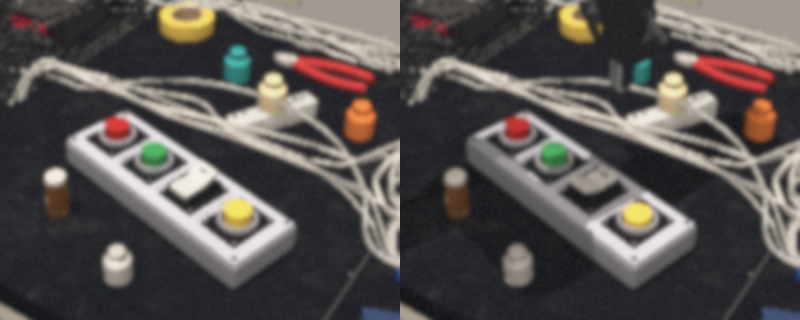

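The before/after pair shows the weights, vial and load cell unmoved, e.g. brass at (272,92) before and (672,92) after, a 400-pixel pane offset. Yellow is lower, green and red are out, and the gripper is clear.

```bash
python3 -c "
from bench import arm
print(arm.finish_job())"
```

```text
the job is handed in; nothing more can be done
None
```

I did the run in the order asked with the closed fingertips, and handed the job in at about 10 s of the 42 s allowed.

| Step | Fingertip height at the stop | Force at the stop |
|---|---|---|
| Rocker on-end | 58 mm | about 21 N |
| Yellow button | 56.3 mm | about 27 N |
| Green button | 56.0 mm | about 27 N |

- **Switch box:** The last pictures show the rocker's on-face level, yellow down, green sprung back out and red untouched.
- **Loose items:** The two weights, the vial and the load cell look unmoved in the before/after scene pictures.
- **Robot:** The gripper was clear of everything, with a contact force of about 0 N.
- **Disagreement:** My first position estimate from the scene camera was 6–9 mm off the top camera's. The wrist camera sided with the top camera, so I used those positions. The presses on yellow and green landed about 3–5 mm off centre, still well on their tops.

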